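# Start the sieve shaker

### The job

Switch on the sieve shaker, the grey box that carries the round wooden sieve: flip its toggle lever to the left, towards the little round lens, until it clicks over and stays. The matching box that carries the stone is a display turntable; leave its toggle off.

Things in the scene. Friction and masses are not known exactly. Their poses are not given: they have to be found in the camera images.
- sieve_shaker: Grey box, with a round wooden sieve, 92 mm across, rim at z 80, centred at own (40,0). 190 (x) x 130 (y) mm, top at z 46, fixed. Lengths in mm. Origin: centre of its underside; x away from the robot (yaw up to 20 deg), y left. Toggle near the front: pivot at own (-60,0,54); lever 7-9 mm thick swings in the y-z plane, 14 mm ball knob centred 52 mm from the pivot; 22 mm nut round it, to z 55. 4 mm high lens at (-60,40), the on side
- shaker_toggle (a joint): Lever angle of the sieve shaker's toggle, rad: 0 off, leaning to the box's own right (-y); 0.42 upright, the snap-over centre; 0.84 on, leaning to its left (+y), to the lens. Spring-loaded: about 3 N sideways at the knob starts it, falling to none at the centre; past that it snaps over by itself and stays
- turntable: Grey box, with a dark stone on a 96 mm black platter, up to z 93, centred at own (40,0). 190 (x) x 130 (y) mm, top at z 46, fixed. Lengths in mm. Origin: centre of its underside; x away from the robot (yaw up to 20 deg), y left. Toggle near the front: pivot at own (-60,0,54); lever 7-9 mm thick swings in the y-z plane, 14 mm ball knob centred 52 mm from the pivot; 22 mm nut round it, to z 55. 4 mm high lens at (-60,40), the on side
- turntable_toggle (a joint): Lever angle of the turntable's toggle, rad: 0 off, leaning to the box's own right (-y); 0.42 upright, the snap-over centre; 0.84 on, leaning to its left (+y), to the lens. Spring-loaded: about 3 N sideways at the knob starts it, falling to none at the centre; past that it snaps over by itself and stays

How it is judged:
By the outcome, as a careful person would: the job done as asked, in the order asked, and still so for the second after the job is handed in, with the robot touching nothing.
It also fails if it takes over 27 s, if anything falls off the work surface, if the arm or the gripper's body presses on something with over 40 N, if the wrist force passes 120 N, or if a joint passes its speed limit or range.

### The arm

A 6-joint arm with a two-finger parallel gripper is mounted at the origin on a cart in front of the work surface, level with it; the furniture and walls round the work are solid. World frame = base frame: x ahead of the robot, y to its left, z up, the work surface at z = 0. Lengths are in m, angles in degrees, forces in N, time in s.
With the tool pointing down it reaches from about 0.375 to 0.9 m from the base axis. Payload 3.1 kg.
Tool frame: the origin (TCP) lies at the very end of the fingers, on their centre line; the grasp point (between the pads) lies bot.grip_point_offset behind it (bot.grip_point_offset is the distance from the TCP to the grasp point, in m); z points along the fingers, y is the line along which they close (so a half turn about z gives the same grasp; the last joint's range is limited). The gripper opens to 87 mm and grips with 3 to 60 N. Pads are 19 mm wide; open, the fingers measure 117 mm over their backs; the gripper's body (75 mm by 190 mm) begins 51 mm behind the grasp point.
Start: joints at [59.215, 30.224, 82.088, -0, 67.689, -10.227], TCP at [0.219, 0.585, 0.192] pointing down, gripper open.
Joint ranges: [-176.69, 176.69], [-43.24, 126.21], [12.49, 139.97], [-82, 262], [0, 151.66], [-163.58, 163.58]. Speed limits (degrees/s): [159.86, 159.86, 180, 180, 180, 180].

### API

Orientations are given as a 3x3 rotation matrix whose columns are the frame's x, y, z axes.
In Python, from rig import bot, viewer, ticket gives the robot as it stands.
- The arm moves only by the tool servo_tool, never from a script. Its argument "targets" is a list of rows, each an object with "offset": the shift along the tool's x, y, z in m, a list of three; "dr": the turn, a rotation vector about the tool's x, y, z in degrees, a list of three. In form: [{"offset": [x, y, z], "dr": [ax, ay, az]}, ...]. A call has 1 to 20 rows; each row is the pose to reach, as a shift and turn from the pose commanded when the call began, along the tool's axes at that moment; what a row does not reach only later rows make up. A row lasts 1/12 s, in which the tool goes at most 41.7 mm and 7.16 degrees, less where a joint would pass 70% of its speed; a pose out of reach is approached as far as the arm can. A call with a gripper value outside its range is refused whole. "gripper" is the gripper command: -1 is fully open, 1 is shut, values between are in proportion, set as the call begins (left out, the last holds). The fingers move at their own pace and stop on an object; the grip force is fixed at half the most. Time passes only in rows, so rows that repeat a pose let the fingers close. It gives the time, the measured TCP pose, the force, the opening and the grip force at its end, in the units of the state.
- bot.read_state(): the state, without advancing time (a new reading comes with each control period).
- viewer.capture(name): name is "scene" or "top" or "wrist"; returns a dict with "color" (384x512x3 uint8, red, green, blue), "camera_matrix" (3x3 intrinsics, pixels), "R" (3x3) and "t" (3): a world point X has camera coordinates R X + t. Camera axes: x right, y down, z forward; pixel columns grow to the right and rows downward; lengths in m; the calibration is good to about 2 mm. A picture is of the moment at which its call begins. There is no depth.
- ticket.hand_in(): hands the job in; it is judged then, once.
The state is a dict: "time_s": time; "joint_positions": joint angles; "qvel": joint speeds; "tau": joint torques, N m; "position": TCP position; "tcp_rot": TCP orientation; "force": force on the tool from outside, world axes, zero at the start; "moment": the same for the moment, N m; "opening": opening from 0.0 (shut) to 1.0 (fully open); "grasp_force": force on a finger pad.
Only numpy, scipy, OpenCV 4.12 (cv2) and the standard library are available. Lean on these libraries where they do the work, as an engineer would, in place of code of your own. Each camera call takes 0.05 s, during which the arm holds its last target. There are 200 camera calls.

## Working session

There is one attempt and no reset: what is moved stays moved. The work goes in short steps, Python scripts to look and compute and a tool call to move; the robot and the scene stay as the last step left them, time stands still between calls to the robot, and variables do not carry over. Pictures are saved under pics/ and viewed, at most 10 in all, crops included, and the job is handed in when it is done.

Besides the shell and the picture viewer there is one more tool, called after ">>>" as name([rows], argument=value, ...), one row to a line, values as JSON. servo_tool: Moves the arm, as the interface text tells. Its arguments: {"type":"object","properties":{"targets":{"type":"array"},"gripper":{"type":"number"}},"required":["targets"]}

```bash
mkdir -p pics
python3 - <<'E'
from rig import bot,viewer
import cv2,pickle
d={n:viewer.capture(n) for n in("scene","top","wrist")}
pickle.dump(d,open('caps.pkl','wb'))
for n in d: cv2.imwrite(f'pics/{n}.png',d[n]["color"][:,:,::-1])
print(bot.read_state(),bot.grip_point_offset)
E
```

```text
{'time_s': 0.15, 'joint_positions': array([ 5.92148375e+01,  3.02668041e+01,  8.21390516e+01, -1.37035989e-03,
        6.76899030e+01, -1.02274020e+01]), 'qvel': array([-0.02346556, -0.09341481, -0.13545435,  0.00944953, -0.08881414,
       -0.01258166]), 'tau': array([ 9.12617961e-04, -4.40432990e+01, -1.76843226e+01,  6.33890927e-02,
        5.52473695e-02, -7.91822117e-05]), 'position': array([0.21913274, 0.58467354, 0.19139831]), 'tcp_rot': array([[-9.36321745e-01,  3.51142265e-01, -8.36398958e-04],
       [ 3.51143153e-01,  9.36320667e-01, -1.44713056e-03],
       [ 2.74988928e-04, -1.64867558e-03, -9.99998603e-01]]), 'force': array([ 0.28469202, -0.13077507,  0.5827221 ]), 'moment': array([-0.01088119,  0.00439923,  0.05177705]), 'grasp_force': 0.0, 'opening': 0.9988445356993372} 0.0187
```

View pics/top.png

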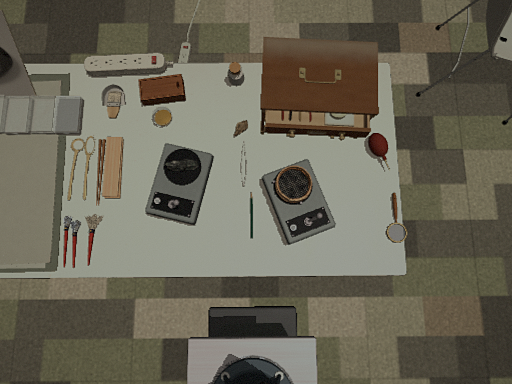

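View pics/scene.png

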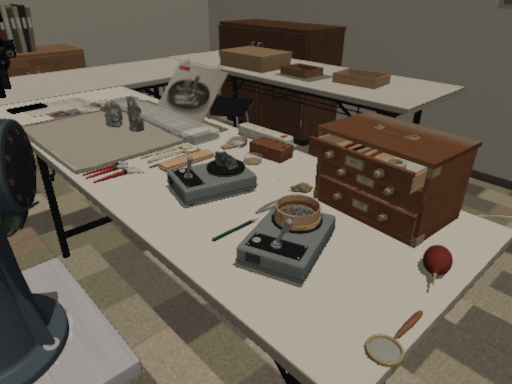

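The top view shows the shaker at about (297,202), with its toggle near (306,222) and a lens near (293,226). The turntable is at about (180,183), well to the left. Next I'll measure the shaker box.

```bash
cat > h.py <<'E'
import numpy as np,pickle
def ray(c,px,z):
    K,R,t=map(np.array,(c["camera_matrix"],c["R"],c["t"]))
    d=R.T@np.linalg.solve(K,[*px,1.]); o=-R.T@t
    return o+d*(z-o[2])/d[2]
def proj(c,X):
    p=c["camera_matrix"]@(c["R"]@np.array(X)+c["t"]); return p[:2]/p[2]
E
python3 - <<'E'
from h import *
import cv2
d=pickle.load(open('caps.pkl','rb'));c=d['top'];im=c['color']
x0,y0=250,145
cr=im[y0:255,x0:345].astype(int)
m=(cr.max(2)<150).astype(np.uint8)
m=cv2.morphologyEx(m,cv2.MORPH_OPEN,np.ones((7,7)))
cs=max(cv2.findContours(m,0,2)[0],key=cv2.contourArea)
r=cv2.minAreaRect(cs);print(r)
for p in cv2.boxPoints(r): print(p+[x0,y0],ray(c,p+[x0,y0],.046),ray(c,p+[x0,y0],0.0))
# sieve by orange rim
hsv=cv2.cvtColor(im[y0:255,x0:345],cv2.COLOR_RGB2HSV)
w=((hsv[...,1]>90)&(hsv[...,2]>60)).astype(np.uint8)
cc=max(cv2.findContours(w,0,2)[0],key=cv2.contourArea);(u,v),rad=cv2.minEnclosingCircle(cc)
print('sieve',u+x0,v+y0,rad,ray(c,(u+x0,v+y0),.08),c["camera_matrix"][0,0],c["t"])
o=cv2.resize(im[y0:255,x0:345],None,fx=5,fy=5,interpolation=cv2.INTER_CUBIC)
s=d['scene']['color'][180:280,225:345]
s=cv2.resize(s,None,fx=2.7,fy=5.5,interpolation=cv2.INTER_CUBIC)
cv2.imwrite('pics/crop.png',np.hstack([o,s])[:, :800,::-1])
E
```

```text
((46.121707916259766, 56.66687774658203), (75.41653442382812, 56.83165740966797), 67.93209838867188)
[255.62045288 177.39711761] [ 0.54837379 -0.01345553  0.046     ] [ 0.55969354 -0.01380681  0.        ]
[308.28858185 156.04517365] [ 0.60460305 -0.15083875  0.046     ] [ 0.61860453 -0.1577422   0.        ]
[336.62296295 225.93663788] [ 0.42176057 -0.2157512   0.046     ] [ 0.42704181 -0.22575049  0.        ]
[283.95483398 247.28858185] [ 0.36955964 -0.08234857  0.046     ] [ 0.37235127 -0.08598554  0.        ]
sieve 293.3821792602539 183.93004608154297 18.608400344848633 [ 0.52279672 -0.10640224  0.08      ] 386.2175809840749 [-0.00972522  0.50093751  0.93105865]
```

View pics/crop.png

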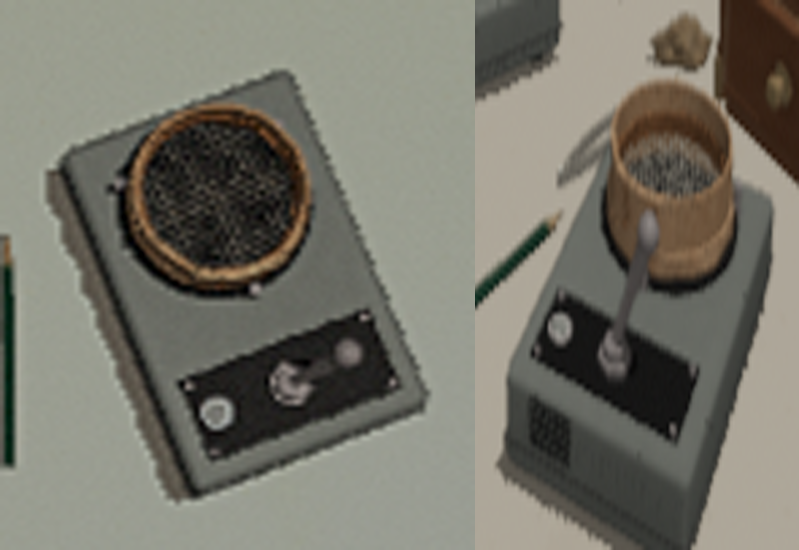

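The crop shows the lens at crop pixel (217,412), the nut at (291,384) and the knob at (349,352), leaning away from the lens, so the toggle is off. In the scene part, the knob is at (650,230), the nut at (615,352) and the lens at (558,330).

Run:
```python
from h import *
d=pickle.load(open('caps.pkl','rb'));c=d['top'];s=d['scene']
T=lambda u,v:((u+.5)/5-.5+250,(v+.5)/5-.5+145)
S=lambda u,v:((u-475+.5)/2.7-.5+225,(v+.5)/5.5-.5+180)
P={}
for n,a,b,z in(('lens',(217,412),(558,330),.049),('nut',(291,386),(615,355),.055),('knob',(349,352),(650,230),.1015)):
    print(n,ray(c,T(*a),z),ray(s,S(*b),z)); P[n]=(ray(c,T(*a),z)+ray(s,S(*b),z))/2
sv=ray(c,(293.4,184.3),.08)
for q in((65,160),(285,72),(427,400),(192,495)): print(ray(c,T(*q),.046))
n=P['nut']
f=lambda v:np.degrees(np.arctan2(v[1],v[0]))
print('yaw sieve',f(sv-n),np.linalg.norm((sv-n)[:2]),'lens',f(P['lens']-n)-90,np.linalg.norm((P['lens']-n)[:2]),'knob',f(n-P['knob'])-90,np.linalg.norm((n-P['knob'])[:2]))
```

```text
lens [ 0.41953637 -0.10583235  0.049     ] [ 0.41627354 -0.10699039  0.049     ]
nut [ 0.43157953 -0.14243141  0.055     ] [ 0.42815685 -0.14847873  0.055     ]
knob [ 0.44177196 -0.16395222  0.1015    ] [ 0.44376733 -0.16184254  0.1015    ]
[ 0.55036642 -0.03141276  0.046     ]
[ 0.59665238 -0.14617809  0.046     ]
[ 0.42515747 -0.21183399  0.046     ]
[ 0.37858576 -0.09260796  0.046     ]
yaw sieve 22.992615399483363 0.09992993485193612 lens 17.035395587267004 0.040835396954131686 knob 36.48902190308905 0.021695201177381957
```

The size checks agree: pivot at about (0.431, -0.142), yaw about 20°, lens 40.8 mm from the nut and knob offset 21.7 mm. I'll move to a hover point beside the knob with the fingers shut and turned to match the box.

>>> servo_tool([
  {"offset": [-0.306,-0.243,0],"dr": [0,0,-20]},
  {"offset": [-0.306,-0.243,0],"dr": [0,0,-20]},
  {"offset": [-0.306,-0.243,0],"dr": [0,0,-20]},
  {"offset": [-0.306,-0.243,0],"dr": [0,0,-20]},
  {"offset": [-0.306,-0.243,0],"dr": [0,0,-20]},
  {"offset": [-0.306,-0.243,0],"dr": [0,0,-20]},
  {"offset": [-0.306,-0.243,0],"dr": [0,0,-20]},
  {"offset": [-0.306,-0.243,0],"dr": [0,0,-20]},
  {"offset": [-0.306,-0.243,0],"dr": [0,0,-20]},
  {"offset": [-0.505,-0.66,0],"dr": [0,0,-40.6]},
  {"offset": [-0.505,-0.66,0],"dr": [0,0,-40.6]},
  {"offset": [-0.505,-0.66,0],"dr": [0,0,-40.6]},
  {"offset": [-0.505,-0.66,0],"dr": [0,0,-40.6]},
  {"offset": [-0.505,-0.66,0],"dr": [0,0,-40.6]},
  {"offset": [-0.505,-0.66,0],"dr": [0,0,-40.6]},
  {"offset": [-0.505,-0.66,0],"dr": [0,0,-40.6]},
  {"offset": [-0.505,-0.66,0],"dr": [0,0,-40.6]},
  {"offset": [-0.505,-0.66,0],"dr": [0,0,-40.6]},
  {"offset": [-0.505,-0.66,0],"dr": [0,0,-40.6]},
  {"offset": [-0.505,-0.66,0],"dr": [0,0,-40.6]},
], gripper=1)

```text
time_s: 1.82
position: [0.4562, -0.1735, 0.1921]
tcp_rot: [[-0.94, -0.342, -0.0], [-0.342, 0.94, 0.0], [-0.0, 0.0, -1.0]]
force: [1.4, 0.3, -0.8]
opening: 0.008
grasp_force: 0.0
```

>>> servo_tool([
  {"offset": [0,-0.01,0],"dr": [0,0,0]},
  {"offset": [0,-0.01,0],"dr": [0,0,0]},
  {"offset": [0,-0.01,0],"dr": [0,0,0]},
  {"offset": [0,-0.01,0],"dr": [0,0,0]},
])

```text
time_s: 2.15
position: [0.459, -0.1788, 0.1917]
tcp_rot: [[-0.939, -0.344, -0.002], [-0.344, 0.939, 0.002], [0.001, 0.002, -1.0]]
force: [0.5, -0.3, 1.0]
opening: 0.007
grasp_force: 0.0
```

Run:
```python
from rig import bot,viewer
from h import *
import cv2
c=viewer.capture("wrist");s=bot.read_state()
pickle.dump(c,open('w.pkl','wb'))
cv2.imwrite('pics/w1.png',c["color"][:,:,::-1])
p=s['position'];print(s['time_s'],p)
piv=np.array([.431,-.142,.054]);a=np.radians(20);R=np.array([[np.cos(a),-np.sin(a)],[np.sin(a),np.cos(a)]])
print('own xy from pivot',R.T@(p-piv)[:2])
for n,o,z in(('nut',(0,0),.055),('knob',(0,-.021),.1015),('lens',(0,.04),.05)): print(n,proj(c,[*(piv[:2]+R@o),z]))
```

```text
2.2 [ 0.45912978 -0.17859008  0.19186536]
own xy from pivot [ 0.01391881 -0.04400438]
nut [291.13181462 163.40124905]
knob [275.88000311 173.13539241]
lens [325.32280667 162.5525235 ]
```

View pics/w1.png

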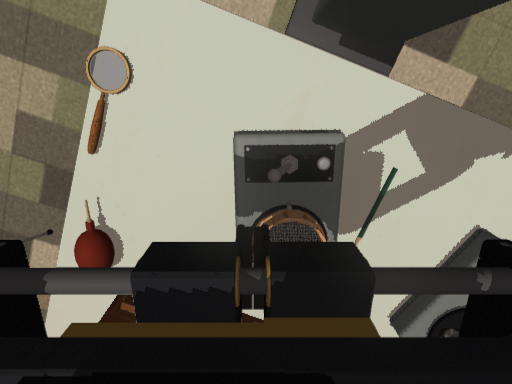

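The wrist view shows the nut at (290,163), the knob at (275,175) and the lens at (324,163), all within 2 px of prediction, with the box edges aligned to the tool. I'll go down beside the knob, then push.

>>> servo_tool([
  {"offset": [0.014,-0.024,0],"dr": [0,0,0]},
  {"offset": [0.014,-0.024,0.03],"dr": [0,0,0]},
  {"offset": [0.014,-0.024,0.06],"dr": [0,0,0]},
  {"offset": [0.014,-0.024,0.09],"dr": [0,0,0]},
  {"offset": [0.014,-0.024,0.105],"dr": [0,0,0]},
  {"offset": [0.014,-0.024,0.105],"dr": [0,0,0]},
  {"offset": [0.014,-0.024,0.105],"dr": [0,0,0]},
  {"offset": [0.014,-0.015,0.105],"dr": [0,0,0]},
  {"offset": [0.014,-0.009,0.105],"dr": [0,0,0]},
  {"offset": [0.014,-0.003,0.105],"dr": [0,0,0]},
  {"offset": [0.014,0.003,0.105],"dr": [0,0,0]},
])

```text
time_s: 3.12
position: [0.446, -0.1821, 0.0882]
tcp_rot: [[-0.939, -0.343, 0.002], [-0.343, 0.939, -0.001], [-0.001, -0.001, -1.0]]
force: [0.2, 0.3, 0.8]
opening: 0.003
grasp_force: 0.0
```

>>> servo_tool([
  {"offset": [0,0.006,0],"dr": [0,0,0]},
  {"offset": [0,0.012,0],"dr": [0,0,0]},
  {"offset": [0,0.018,0],"dr": [0,0,0]},
  {"offset": [0,0.024,0],"dr": [0,0,0]},
  {"offset": [0,0.03,0],"dr": [0,0,0]},
  {"offset": [0,0.03,0],"dr": [0,0,0]},
  {"offset": [0,0.03,0],"dr": [0,0,0]},
])

```text
time_s: 3.7
position: [0.4354, -0.1544, 0.0871]
tcp_rot: [[-0.939, -0.343, -0.0], [-0.343, 0.939, 0.0], [0.0, 0.0, -1.0]]
force: [0.9, 0.5, 0.2]
opening: 0.005
grasp_force: 0.0
```

Run:
```python
from rig import bot,viewer
from h import *
import cv2
c=viewer.capture("wrist");s=bot.read_state()
p=s['position'];print(s['time_s'],p,s['force'])
a=np.radians(20);R=np.array([[np.cos(a),-np.sin(a)],[np.sin(a),np.cos(a)]])
print(R.T@(p[:2]-[.431,-.142]))
s=viewer.capture("scene")["color"][180:280,225:345]
o=cv2.resize(c["color"],(448,336));s=cv2.resize(s,(350,336),interpolation=cv2.INTER_CUBIC)
cv2.imwrite('pics/w2.png',np.hstack([o,s])[:,:,::-1])
```

```text
3.75 [ 0.43575109 -0.15479045  0.08716047] [ 0.3640214  -0.24372017 -0.47745282]
[ 8.99732529e-05 -1.36440581e-02]
```

View pics/w2.png

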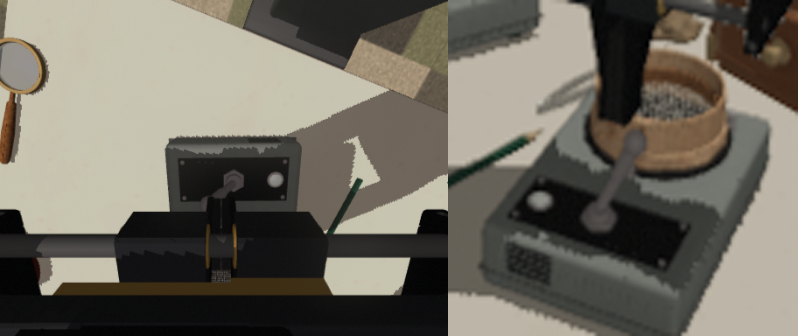

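Run:
```python
from rig import bot,viewer
from h import *
import cv2
c=viewer.capture("wrist");s=viewer.capture("scene");p=bot.read_state()['position']
print('tcp',p,proj(c,p),proj(s,p))
a=np.radians(20);R=np.array([[np.cos(a),-np.sin(a)],[np.sin(a),np.cos(a)]])
for n,o,z in(('nut',(0,0),.055),('off',(0,-.021),.1015),('on',(0,.021),.1015),('lens',(0,.04),.05)):
    X=[*(np.array([.431,-.142])+R@o),z];print(n,proj(c,X),proj(s,X))
A=cv2.resize(c["color"][140:320,180:320],(466,600),interpolation=cv2.INTER_CUBIC)
B=cv2.resize(s["color"][160:280,245:310],(325,600),interpolation=cv2.INTER_CUBIC)
cv2.imwrite('pics/w3.png',np.hstack([A,B])[:,:,::-1])
```

```text
tcp [ 0.43587803 -0.15507594  0.0871525 ] [252.590512   222.41795934] [283.06395259 228.60137177]
nut [269.80155621 206.45364576] [275.03668891 241.94337101]
off [241.91459383 230.94224489] [287.21083038 222.55081743]
on [305.72272129 230.99301602] [264.88016706 216.54449522]
lens [317.95075436 204.39261872] [254.8830259  238.31610579]
```

View pics/w3.png

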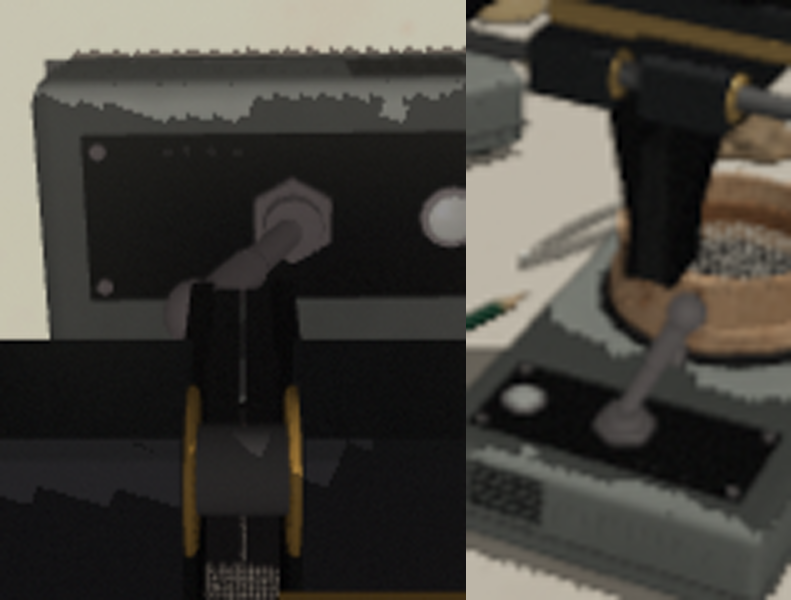

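The wrist view shows the fingertips at about (253,225), covering the knob, and the lever is still off. In the scene view the tip is at about (284,216), above where the TCP projects (283,229). The tips may be higher than assumed, so I'll triangulate them.

Run:
```python
from rig import bot,viewer
from h import *
import cv2
c=viewer.capture("wrist");s=viewer.capture("scene");p=bot.read_state()['position']
P=[np.array(k["camera_matrix"])@np.c_[k["R"],k["t"]] for k in(c,s)]
def tri(a,b):
    X=cv2.triangulatePoints(*P,np.array(a,float),np.array(b,float));return (X[:3]/X[3]).ravel()
X=tri((253.6,225.5),(283.8,216.5));print('tip',X,X-p,proj(c,X),proj(s,X))
X=tri((235.6,233),(289,222.4));print('knob',X,proj(c,X),proj(s,X))
for k in(c,s): print('cam',-k["R"].T@k["t"])
for dx in(-.01,0,.01):
  for z in(.087,.1,.117):
    q=[p[0]+.94*dx,p[1]+.342*dx,z];print(dx,z,proj(c,q),proj(s,q))
```

```text
tip [ 0.4281775  -0.16016398  0.11642631] [-0.0075732  -0.00516178  0.02929922] [249.23928826 228.14710498] [282.82555041 216.69301435]
knob [ 0.43966908 -0.16494587  0.10281011] [236.59042774 232.31038042] [289.24356913 222.32730351]
cam [ 0.35804963 -0.18387076  0.27921979]
cam [ 0.00089325 -0.54611786  0.46247193]
-0.01 0.087 [252.89006502 209.00868866] [280.62563965 231.51718665]
-0.01 0.1 [252.93693393 216.08093558] [280.923575   225.03322288]
-0.01 0.117 [253.00816526 226.82932767] [281.32136088 216.37621293]
0 0.087 [252.86864314 222.29905858] [282.9779757  228.68590281]
0 0.1 [252.91344096 230.10617536] [283.29340029 222.25107239]
0 0.117 [252.98136697 241.94394734] [283.71443642 213.66171001]
0.01 0.087 [252.84782567 235.21444975] [285.27748113 225.91820616]
0.01 0.1 [252.8906522  243.71099413] [285.60953459 219.53195455]
0.01 0.117 [252.95544341 256.56520651] [286.05266409 211.00942189]
```

Triangulation puts the shut fingertips at z of about 0.116, about 29 mm above the reported TCP. They passed over the knob (top 0.1085), which fits the lack of contact. I'll back off, go 25 mm lower (which still clears the box whichever height is right) and push again.

>>> servo_tool([
  {"offset": [0,-0.03,0],"dr": [0,0,0]},
  {"offset": [0,-0.055,0],"dr": [0,0,0]},
  {"offset": [0,-0.055,0],"dr": [0,0,0]},
  {"offset": [0,-0.055,0],"dr": [0,0,0]},
  {"offset": [0,-0.055,0.012],"dr": [0,0,0]},
  {"offset": [0,-0.055,0.026],"dr": [0,0,0]},
  {"offset": [0,-0.055,0.026],"dr": [0,0,0]},
  {"offset": [0,-0.055,0.026],"dr": [0,0,0]},
  {"offset": [0,-0.045,0.026],"dr": [0,0,0]},
  {"offset": [0,-0.038,0.026],"dr": [0,0,0]},
  {"offset": [0,-0.032,0.026],"dr": [0,0,0]},
  {"offset": [0,-0.026,0.026],"dr": [0,0,0]},
  {"offset": [0,-0.021,0.026],"dr": [0,0,0]},
  {"offset": [0,-0.016,0.026],"dr": [0,0,0]},
  {"offset": [0,-0.016,0.026],"dr": [0,0,0]},
])

```text
time_s: 5.25
position: [0.4415, -0.1693, 0.0617]
tcp_rot: [[-0.939, -0.343, 0.001], [-0.343, 0.939, -0.001], [-0.001, -0.001, -1.0]]
force: [1.5, -1.9, 1.6]
opening: 0.006
grasp_force: 1.0
```

The force is about 2.3 N along the box's -y, so the finger is on the knob. I'll keep pushing.

>>> servo_tool([
  {"offset": [0,0.005,0],"dr": [0,0,0]},
  {"offset": [0,0.01,0],"dr": [0,0,0]},
  {"offset": [0,0.015,0],"dr": [0,0,0]},
  {"offset": [0,0.02,0],"dr": [0,0,0]},
  {"offset": [0,0.022,0],"dr": [0,0,0]},
  {"offset": [0,0.022,0],"dr": [0,0,0]},
  {"offset": [0,0.022,0],"dr": [0,0,0]},
])

```text
time_s: 5.83
position: [0.4332, -0.1486, 0.061]
tcp_rot: [[-0.939, -0.343, -0.001], [-0.343, 0.939, 0.0], [0.0, 0.001, -1.0]]
force: [-0.5, 0.6, -0.0]
opening: 0.008
grasp_force: 0.0
```

>>> servo_tool([
  {"offset": [0,-0.02,0],"dr": [0,0,0]},
  {"offset": [0,-0.045,0],"dr": [0,0,0]},
  {"offset": [0,-0.06,0],"dr": [0,0,0]},
  {"offset": [0,-0.06,-0.03],"dr": [0,0,0]},
  {"offset": [0,-0.06,-0.07],"dr": [0,0,0]},
  {"offset": [0,-0.06,-0.1],"dr": [0,0,0]},
  {"offset": [0,-0.06,-0.12],"dr": [0,0,0]},
  {"offset": [0,-0.06,-0.12],"dr": [0,0,0]},
  {"offset": [0,-0.06,-0.12],"dr": [0,0,0]},
])

```text
time_s: 6.58
position: [0.4547, -0.206, 0.1822]
tcp_rot: [[-0.94, -0.342, 0.002], [-0.342, 0.94, -0.002], [-0.002, -0.003, -1.0]]
force: [-0.3, -0.7, 0.1]
opening: 0.006
grasp_force: 0.0
```

Run:
```python
from rig import bot,viewer
import cv2,numpy as np
c=viewer.capture("wrist");s=viewer.capture("scene")
st=bot.read_state();print(st['time_s'],st['position'],st['force'])
A=cv2.resize(c["color"],(420,315));B=cv2.resize(s["color"][130:280,150:330],(378,315),interpolation=cv2.INTER_CUBIC)
cv2.imwrite('pics/w4.png',np.hstack([A,B])[:,:,::-1])
```

```text
6.6833 [ 0.45322157 -0.20485813  0.18019798] [ 0.7494393  -0.51422742 -0.55348408]
```

View pics/w4.png

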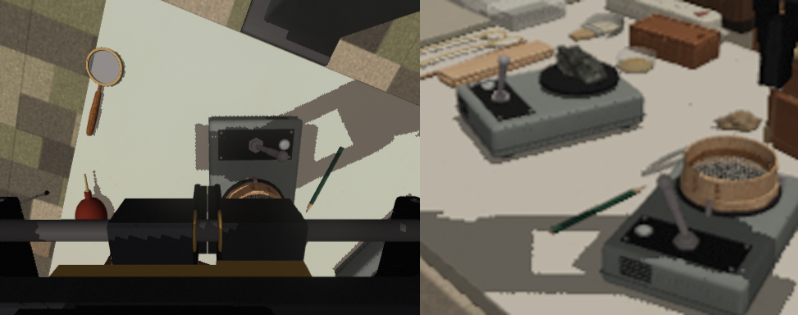

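The shaker lever now leans toward the lens: in the wrist view it runs from the nut at (256,146) to the knob at (287,155), with the lens at (285,145). The turntable looks untouched and the arm is clear.

```bash
python3 -c "
from rig import ticket
print(ticket.hand_in())"
```

```text
the job is handed in; nothing more can be done
None
```

The sieve shaker's toggle is flipped on towards the lens and stayed over, the turntable's toggle was left off, and the job was handed in at about 6.7 s with the arm clear; my first push passed over the knob without touching it, because the shut fingertips sat about 29 mm above the reported TCP, so I repeated it lower.

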